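# Clamp the plate and hold the drill down over it

## Robot

A 7-joint arm with a two-finger parallel gripper is mounted at the origin on the work surface. World frame = base frame: x ahead of the robot, y to its left, z up, the work surface at z = 0. Lengths are in mm, angles in rad, forces in N, time in s.
With the tool pointing down it reaches from about 400 to 850 mm from the base axis. Payload 10.4 kg.
Tool frame: the origin (TCP) lies midway between the tips of the shut fingers; the grasp point (between the pads) lies 19 mm behind it (bot.grip_depth is the distance from the TCP to the grasp point, in mm); z points along the fingers, y is the line along which they close (so a half turn about z gives the same grasp; the last joint's range is limited). The gripper opens to 87 mm and grips with 3 to 60 N. Pads are 19 mm wide; open, the fingers measure 117 mm over their backs; the gripper's body (75 mm by 190 mm) begins 51 mm behind the grasp point.
Start: joints at [1.135, 0.332, -0.065, 1.46, 0.022, 1.35, -0.088], TCP at [250.76, -572.517, 186.376] pointing down, gripper open.
Joint ranges: [-2.6, 2.6], [-0.5, 2.12], [-1.47, 1.34], [0.16, 2.42], [-1.27, 4.41], [0.06, 2.06], [-2.6, 2.6]. Speed limits (rad/s): [2.22, 2.22, 2.79, 2.79, 3.14, 3.14, 3.14].

## Interface

Orientations are given as a rotation vector (axis times angle).
In Python, from cell import bot gives the robot as it stands.
- The arm moves only by the shell command python3 -m handwheel 'ROWS' [FORCE]. ROWS is JSON, a list that holds one entry, the list of rows, each a list of 7 numbers: the turn, a rotation vector about the tool's x, y, z in rad, then the shift along the tool's x, y, z in units of 60 mm (1.0 is 60 mm), then the closure, from 0 (fully open) to 1 (shut). In form: [[[rx, ry, rz, x, y, z, claw], ...]]. A call has 1 to 20 rows; each row shifts and turns the commanded pose from where the row before left it, along the tool's axes as they then stand; what a row does not reach is not made up. A row lasts 1/8 s, in which the tool goes at most 62.5 mm and 10.7 degrees, less where a joint would pass 70% of its speed; a pose out of reach is approached as far as the arm can. A call is refused whole if a number of a shift passes 1 or a number of a turn 0.188, either way. A call with a gripper value outside its range is refused whole. The fingers move at their own pace and stop on an object; FORCE is the grip in N (left out, the last holds). Time passes only in rows, so rows that do not move let the fingers close. It gives the time, the measured TCP pose, the force, the opening and the grip force at its end, in the units of the state.
- bot.get_state(): the state, without advancing time (a new reading comes with each control period).
- bot.get_image(name): name is "scene" or "side" or "wrist"; returns a dict with "pixels" (420x560x3 uint8, red, green, blue), "K" (3x3 intrinsics, pixels), "R" (3x3) and "t" (3): a world point X has camera coordinates R X + t. Camera axes: x right, y down, z forward; pixel columns grow to the right and rows downward; lengths in mm; the calibration is good to about 2 mm. A picture is of the moment at which its call begins. There is no depth.
- bot.hand_in(): hands the job in; it is judged then, once.
The state is a dict: "t": time; "qpos": joint angles; "qd": joint speeds; "joint_efforts": joint torques, N m; "tcp_pos": TCP position; "orientation": TCP orientation; "contact_force": force on the tool from outside, world axes, zero at the start; "wrist_torque": the same for the moment, N m; "width": opening from 0.0 (shut) to 1.0 (fully open); "finger_force": force on a finger pad.
Only numpy, scipy, OpenCV 4.12 (cv2) and the standard library are available. Lean on these libraries where they do the work, as an engineer would, in place of code of your own. Each camera call takes 0.05 s, during which the arm holds its last target. There are 200 camera calls.

## Task

The aluminium plate under the bench drill has to be fixed before the depth stop is set: push the toggle clamp's handle down over centre so that the clamp locks on the plate by itself, and leave it locked. Then pull the drill's spring-return feed lever down by its grip until the drill tip is about 10 mm above the top of the plate (5 to 15 mm), without ever touching the plate with the drill, and finish while holding the lever there: do not let go. Leave the bottle, the screw box and the wrench where they are.

Things in the scene. Friction and masses are not known exactly. Their poses are not given: they have to be found in the camera images.
- station: Plywood board, 360 x 500 x 18 mm, that carries the bench drill and the clamp as one fixed unit; position and yaw vary. Axes: x to the back of the drill (away from the robot), y from the drill to the clamp (robot's left), z up. The origin is on the bench, 30 mm behind the drill's axis. The drill's head is 110 mm wide in y, from 195 to 340 mm high, its front 45 mm before the drill's axis (belt cover 55 mm).
- clamp_pivot (a point): Pivot of the toggle clamp's handle, 63 mm above the work surface, between two steel cheeks that rise 3 mm above it. Axes as station. The clamp stands left of the drill as the robot sees it. The handle swings in the y-z plane through this point, on its +y side; the clamp arm reaches towards -y over the plate.
- clamp_handle_mid (a point): Point on the centre line of the clamp's round grey handle, 85 mm from the pivot. The handle grip is 20 mm in diameter and runs from 45 to 115 mm from the pivot. Its own y points from the pivot to the handle's end.
- clamp_handle: The clamp handle; origin at its pivot, y along the handle. It starts fully open: 1.4 rad above level, nearly upright, clamp arm raised. Pushed over to +y and down it resists with up to about 6 N, passes dead centre near 0.35 rad above level, then drops shut by itself and rests about level (0.06 rad), the pad pressing on the plate with about 10 N. The arm turns as much the opposite way.
- clamp_arm: The clamp's steel arm, 75 mm long, with a rubber pad of 18 mm diameter at its end. The origin is its pivot, 20 mm from the handle pivot towards the drill. When closed it lies level with the pad on the plate, 80 mm from the handle pivot; when open it stands up, its top then about 130 mm above the work surface.
- plate: Loose aluminium plate, 55 x 180 x 10 mm, lying flat on the board with its long side along the station's y, behind a low rail 6 mm high. The origin is the centre of its underside.
- plate_top (a point): Centre of the plate's top face, 28 mm above the work surface; z up.
- quill: Quill, chuck (42 mm diameter) and 8 mm drill bit of the bench drill; moves straight down as the feed lever is pulled, 40 mm per rad (the motor is off). The origin is the drill tip.
- drill_tip (a point): Tip of the drill bit. At rest it is 40 mm above the plate's top face.
- feed_lever: The feed lever on the right side of the drill; the origin is on its turning axis. At rest it points 35 degrees above level; the drill tip is 10 mm above the plate when it has turned down 0.75 rad (8 degrees below level) and touches at 1.0 rad; stop at 1.15. A return spring brings it back when let go: it takes about 2 N at the grip to start it and 6 to 8 N to hold it at 0.75 rad.
- lever_hub (a point): Point on the lever's turning axis, at the level of the grip's middle; fixed, 225 mm above the work surface, on the right side of the drill as the robot sees it. Axes as station. The lever turns about y and points to -x (the robot); the grip's centre line moves on a circle of 160 mm radius about this point.
- lever_grip_mid (a point): Middle of the free length of the grip at the lever's end: a round grey bar, 22 mm in diameter, 75 mm long, standing out level along the station's -y from the 10 mm lever rod. The rod joins it 40 mm from this point. At rest its centre line is 317 mm above the work surface, 66 mm before the drill head's front, 70 mm to the side of the head.
- oil_bottle_mid (a point): Bystander: centre of a white bottle, 44 mm in diameter, 110 mm high, on the board's rear left corner. Leave alone.
- screw_box_in (a point): Bystander: inner floor of a black open box, 70 x 90 x 35 mm, behind the clamp. Leave alone.
- wrench_grip (a point): Bystander: handle of a wrench lying along the board's front edge. Leave alone.

How it is judged:
By the outcome, as a careful person would: the job done as asked, in the order asked, and still so for the second after the job is handed in, while the arm keeps its last pose, push and grip.
It also fails if it takes over 56 s, if anything falls off the work surface, if the arm or the gripper's body presses on something with over 40 N, if the wrist force passes 120 N, or if a joint passes its speed limit or range.

## Working session

There is one attempt and no reset: what is moved stays moved. The work goes in short steps, Python scripts to look and compute and a shell command to move; the robot and the scene stay as the last step left them, time stands still between calls to the robot, and variables do not carry over. Pictures are saved under pics/ and viewed, at most 10 in all, crops included, and the job is handed in when it is done.

```bash
mkdir -p pics; ls; python3 - <<'E'
from cell import bot
import cv2,numpy as np
for n in("scene","side"):
    im=bot.get_image(n); cv2.imwrite(f"pics/{n}0.png",im["pixels"][:,:,::-1])
    print(n,im["K"],im["R"],im["t"])
print(bot.get_state())
E
```

```text
pics
scene [[496.99569991   0.         278.42542691]
 [  0.         496.99569991 204.52920419]
 [  0.           0.           1.        ]] [[-0.76844838  0.63960337  0.01986487]
 [ 0.38869429  0.49120496 -0.7795091 ]
 [-0.50833437 -0.59129114 -0.62607583]] [ 486.12965242 -100.59747903 1482.33816264]
side [[456.34522478   0.         282.15387828]
 [  0.         456.34522478 203.73612881]
 [  0.           0.           1.        ]] [[-0.9267709  -0.37542291 -0.0123825 ]
 [-0.21963973  0.56835663 -0.79292442]
 [ 0.30471967 -0.73213959 -0.60919417]] [591.48911358 286.14279832 948.76971455]
{'t': 0.1, 'qpos': array([ 1.13541696,  0.33282399, -0.06472128,  1.46085718,  0.02160015,
        1.34986138, -0.08851009]), 'qd': array([-0.00061458, -0.00132452, -0.00078655, -0.00194605, -0.00119042,
        0.00264965,  0.00012455]), 'joint_efforts': array([ 7.82989700e-04, -6.24544573e+01,  2.44827830e-02, -3.90720212e+01,
       -6.15194952e-02,  3.65880970e-02,  1.05933620e-04]), 'tcp_pos': array([ 250.57826815, -572.15401133,  185.62407243]), 'orientation': array([-3.07371843e+00, -6.43594455e-01,  4.77060792e-04]), 'contact_force': array([-0.01390238,  0.99512875,  0.21031329]), 'wrist_torque': array([ 0.03774656, -0.01097645,  0.03950451]), 'finger_force': 0.0, 'width': 1.0040461513832288}
```

View pics/scene0.png

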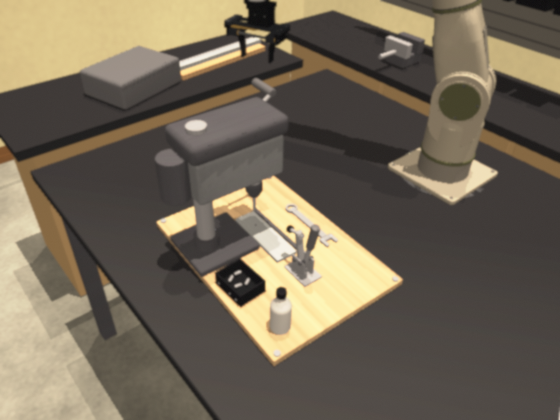

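View pics/side0.png

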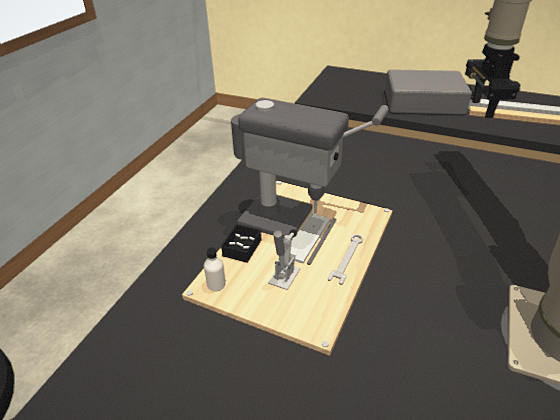

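The scene view shows the board with corners at (398,280), (275,350), (158,222), the clamp at about (305,262) and the grip at (263,86). In the side view the corners are (331,352), (185,296), (392,208), the clamp is at (284,265) and the grip at (380,115). I'll enlarge the key spots next.

```bash
python3 - <<'E'
import cv2,numpy as np
s=cv2.imread("pics/scene0.png");d=cv2.imread("pics/side0.png")
def c(i,x,y): return cv2.resize(i[y:y+75,x:x+66],None,fx=4,fy=4,interpolation=cv2.INTER_CUBIC)
m=np.vstack([np.hstack([c(s,236,60),c(s,276,215),c(s,225,165)]),np.hstack([c(d,335,85),c(d,258,222),c(d,290,160)])])
cv2.imwrite("pics/m0.png",m);print(m.shape)
E
```

```text
(600, 792, 3)
```

View pics/m0.png

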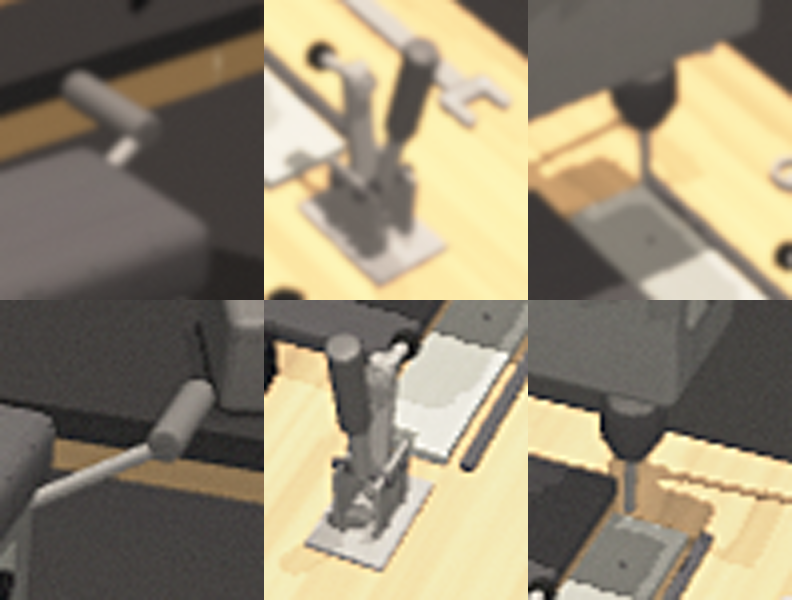

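The enlarged views show the grip ends at scene (254.8,81.2)/(272.8,91.5) and side (385,107)/(376.3,120.8). The drill tip is at scene (255.5,210) and side (315,212.5), and the handle top at scene (316.3,226.5) and side (278.3,233.8).

```bash
cat > h.py <<'E'
import numpy as np
from scipy.optimize import least_squares
from scipy.spatial.transform import Rotation as Ro
def proj(c,X): p=c["K"]@(c["R"]@np.asarray(X,float)+c["t"]); return p[:2]/p[2]
def tri(obs):
    A=[]
    for c,uv in obs:
        P=c["K"]@np.c_[c["R"],c["t"]]
        A+= [uv[0]*P[2]-P[0], uv[1]*P[2]-P[1]]
    A=np.array(A); return np.linalg.lstsq(A[:,:3],-A[:,3],rcond=None)[0]
E
python3 - <<'E'
from cell import bot
from h import *
S=bot.get_image("scene");D=bot.get_image("side")
for n,a,b in [("gripfar",(254.8,81.2),(385,107)),("gripnear",(272.8,91.5),(376.3,120.8)),("tip",(255.5,210),(315,212.5)),("htop",(316.3,226.5),(278.3,233.8)),("hlow",(310,248.8),(280,254.5)),("cFL",(398,280),(331,352)),("cRL",(275,350),(185,296))]:
    X=tri([(S,a),(D,b)]); print(n,X.round(1),(proj(S,X)-a).round(1),(proj(D,X)-b).round(1))
def W(p,q): c,s=np.cos(p[2]),np.sin(p[2]); return np.array([p[0]+c*q[0]-s*q[1],p[1]+s*q[0]+c*q[1],q[2]])
def f(p):
    bx,by=p[3:5];r=[]
    o=[((-180+bx,250+by,18),(398,280),(331,352)),((180+bx,250+by,18),(275,350),(185,296)),((180+bx,-250+by,18),(158,222),None),((-180+bx,-250+by,18),None,(392,208)),
    ((-30,0,68),(255.5,210),(315,212.5)),((-141,-162.5,317),(254.8,81.2),(385,107)),((p[7]-141,p[8],317),(272.8,91.5),(376.3,120.8)),
    ((p[5],p[6]+19.5,176.3),(316.3,226.5),(278.3,233.8)),((p[5],p[6]+7.6,107.3),(310,248.8),(280,254.5))]
    for q,a,b in o:
        if a: r+=list(proj(S,W(p,q))-a)
        if b: r+=list(proj(D,W(p,q))-b)
    return np.array(r+[(p[7])/3])
r=least_squares(f,[650,0,0,0,0,-30,120,0,-80],loss="soft_l1",x_scale=[10,10,.1]+[10]*6)
p=r.x;print(p.round(3));print(f(p).round(1))
for n,q in dict(grip=(-141,-125,317),hub=(-10,-125,225),tip=(-30,0,68),pivot=(p[5],p[6],63)).items(): print(n,W(p,q).round(1))
E
```

```text
gripfar [ 479.9 -283.6  318.2] [-0.2 -0.8] [-0.3  0.9]
gripnear [ 483.8 -209.2  318.8] [0. 0.] [ 0. -0.]
tip [ 598.8 -130.7   71.3] [-0.1 -0.4] [-0.2  0.4]
htop [609.7  87.3 173.4] [-0.1 -0.3] [-0.2  0.4]
hlow [611.3  76.4 103.1] [-0.1 -0.2] [-0.1  0.2]
cFL [447.2 204.1   1. ] [0.1 0.2] [ 0.2 -0.3]
cRL [795.5 189.8  21.2] [1.7 3.4] [ 1.7 -3.4]
[ 6.28148e+02 -1.32822e+02 -4.90000e-02 -2.00430e+01  8.74320e+01
 -2.75600e+01  2.02229e+02  1.01000e-01 -8.52900e+01]
[ 5.5 -2.9  0.3 -1.   0.3  9.2 -3.  -1.4 -1.1 -1.7  0.7  1.9 -0.1  0.4
  0.1  1.3 -1.1 -1.   0.3  0.6 -0.3  0.4  0.3  0.4  0.3 -0.4 -1.4 -0.1
  0.7 -1.3 -0.2 -0.6  0. ]
grip [ 481.2 -250.8  317. ]
hub [ 612.1 -257.2  225. ]
tip [ 598.2 -131.4   68. ]
pivot [610.5  70.5  63. ]
```

```bash
python3 -m handwheel '[[[0,0,-0.185,0,0,-0.9,1],[0,0,-0.185,0,0,-0.9,1],[0,0,-0.185,0,0,-0.9,1],[0,0,-0.185,0,0,-0.9,1],[0,0,-0.185,0,0,0,1],[0,0,-0.185,0,0,0,1],[0,0,0,0,0,0,1]]]' 40
cat > st.py <<'E'
from cell import bot
from h import *
s=bot.get_state();R=Ro.from_rotvec(s["orientation"]).as_matrix()
print("t",round(s["t"],2),s["tcp_pos"].round(1),"F",s["contact_force"].round(1),"w",round(s["width"],3),"ff",round(s["finger_force"],1))
print(R.round(3).tolist())
import sys
if len(sys.argv)>3:
    g=np.array([float(a) for a in sys.argv[1:4]]); print("units to goal in tool axes",(R.T@(g-s["tcp_pos"])/60).round(2))
E
python3 st.py 612 40 330
```

```text
t: 1.08
tcp_pos: [250.7, -572.5, 402.1]
orientation: [-2.275, -2.166, -0.0]
contact_force: [-0.5, -0.2, 0.0]
width: 0.285
finger_force: 0.0
t 1.07 [ 250.7 -572.5  402.1] F [-0.5 -0.2  0. ] w 0.285 ff 0.0
[[0.049, 0.999, -0.0], [0.999, -0.049, 0.0], [0.0, -0.0, -1.0]]
units to goal in tool axes [10.49  5.51  1.21]
```

```bash
python3 -m handwheel '[[[0,0,0,0.87,0.46,0,1],[0,0,0,0.87,0.46,0,1],[0,0,0,0.87,0.46,0,1],[0,0,0,0.87,0.46,0,1],[0,0,0,0.87,0.46,0,1],[0,0,0,0.87,0.46,0,1],[0,0,0,0.87,0.46,0,1],[0,0,0,0.87,0.46,0,1],[0,0,0,0.87,0.46,0,1],[0,0,0,0.87,0.46,0,1],[0,0,0,0.87,0.46,0,1],[0,0,0,0.87,0.46,0,1],[0,0,0,0,0,0,1]]]'; python3 st.py 611 48 155
```

```text
t: 2.7
tcp_pos: [612.0, 42.8, 400.4]
orientation: [-2.268, -2.168, 0.001]
contact_force: [-0.3, -0.7, -0.1]
width: 0.005
finger_force: 0.0
t 2.7 [612.   42.8 400.4] F [-0.3 -0.7 -0.1] w 0.005 ff 0.0
[[0.045, 0.999, -0.003], [0.999, -0.045, 0.003], [0.002, -0.003, -1.0]]
units to goal in tool axes [ 0.08 -0.01  4.09]
```

```bash
python3 -m handwheel '[[[0,0,0,0.05,0,0.8,1],[0,0,0,0,0,0.8,1],[0,0,0,0,0,0.8,1],[0,0,0,0,0,0.8,1],[0,0,0,0,0,0.8,1],[0,0,0,0,0,0,1]]]'; python3 - <<'E'
from cell import bot
import cv2,numpy as np
a=bot.get_image("scene")["pixels"];b=bot.get_image("side")["pixels"]
m=np.hstack([cv2.resize(i,None,fx=4,fy=4,interpolation=cv2.INTER_CUBIC) for i in (a[170:300,250:350],b[180:310,235:335])])
cv2.imwrite("pics/c1.png",m[:,:,::-1])
E
```

```text
t: 3.45
tcp_pos: [609.4, 38.6, 159.3]
orientation: [-2.276, -2.16, 0.008]
contact_force: [0.2, -0.3, 0.4]
width: 0.006
finger_force: 0.0
```

View pics/c1.png

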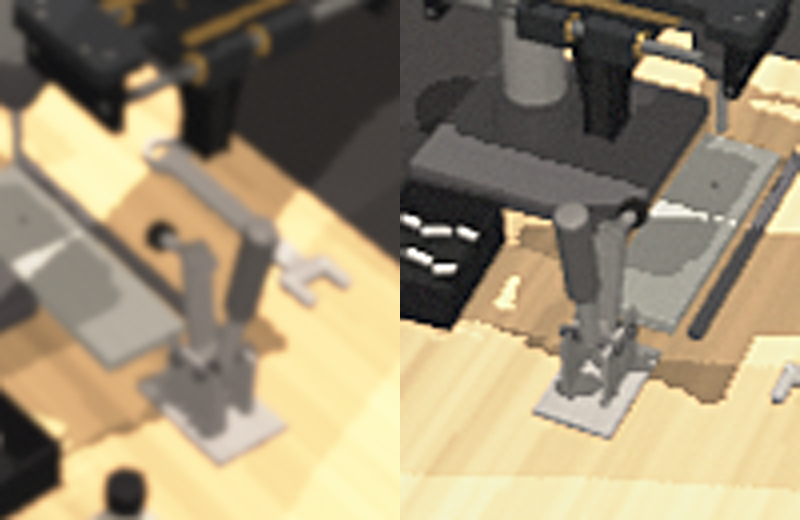

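The fingertips hang above the raised arm, on the -y side of the upright handle (scene crop: tip at (205,150), handle top at (258,235)). Next I push along the handle's arc.

```bash
python3 -m handwheel '[[[0,0,0,0.23,0,0.05,1],[0,0,0,0.23,0,0.05,1],[0,0,0,0.2,0,0.04,1],[0,0,0,0.2,0,0.04,1],[0,0,0,0.2,0,0.04,1],[0,0,0,0,0,0,1]]]'; python3 st.py 611 124 130
```

```text
t: 4.3
tcp_pos: [614.5, 105.2, 148.9]
orientation: [-2.272, -2.169, 0.0]
contact_force: [-0.2, 0.3, 0.1]
width: 0.006
finger_force: 0.0
t 4.3 [614.5 105.2 148.9] F [-0.2  0.3  0.1] w 0.006 ff 0.0
[[0.046, 0.999, -0.0], [0.999, -0.046, 0.0], [0.0, -0.001, -1.0]]
units to goal in tool axes [ 0.31 -0.07  0.31]
```

```bash
cat > look.py <<'E'
from cell import bot
import cv2,numpy as np,sys
a=bot.get_image("scene")["pixels"];b=bot.get_image("side")["pixels"]
m=np.hstack([cv2.resize(i,None,fx=4,fy=4,interpolation=cv2.INTER_CUBIC) for i in (a[170:300,250:350],b[180:310,235:335])])
cv2.imwrite(sys.argv[1],m[:,:,::-1])
E
python3 look.py pics/c2.png
```

```text
(no output)
```

View pics/c2.png

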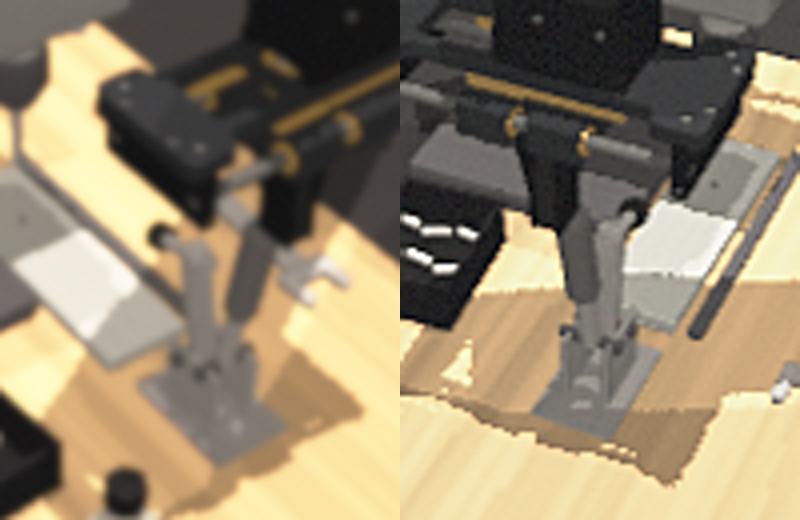

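```bash
python3 - <<'E'
from cell import bot
from h import *
S=bot.get_image("scene");D=bot.get_image("side");t=bot.get_state()["tcp_pos"]
for X in (t,[609.7,87.3,173.4],t+[0,0,25],[611,86,150]):
    a,b=proj(S,X),proj(D,X); print(X,a.round(1),b.round(1),"mosaic",((a-[250,170])*4).round(),((b-[235,180])*4+[400,0]).round())
E
python3 st.py 605 40 160
```

```text
[615.00232478 103.04766009 149.18475864] [318.8 240.2] [273.2 246.7] mosaic [275. 281.] [553. 267.]
[609.7, 87.3, 173.4] [316.2 226.2] [278.1 234.2] mosaic [265. 225.] [573. 217.]
[615.00232478 103.04766009 174.18475864] [319.6 231. ] [272.9 237.9] mosaic [279. 244.] [552. 232.]
[611, 86, 150] [314.5 234.6] [278.  241.8] mosaic [258. 259.] [572. 247.]
t 4.5 [615.  103.  149.2] F [-0.2 -0.8 -0.1] w 0.01 ff 0.0
[[0.049, 0.999, 0.0], [0.999, -0.049, -0.0], [-0.0, 0.0, -1.0]]
units to goal in tool axes [-1.06 -0.12 -0.18]
```

```bash
python3 - <<'E'
from cell import bot
from h import *
import cv2
S=bot.get_image("scene");D=bot.get_image("side");t=bot.get_state()["tcp_pos"]
o=[]
for c,x,y in((S,280,195),(D,240,195)):
    i=cv2.resize(c["pixels"][y:y+70,x:x+55],None,fx=7,fy=7,interpolation=cv2.INTER_CUBIC)
    i=np.clip(i.astype(float)*1.0,0,255); i=(255*(i/255)**.55).astype(np.uint8)
    p=((proj(c,t)-[x,y]+.5)*7).astype(int); cv2.circle(i,tuple(map(int,p)),4,(255,0,0),-1); o.append(i)
cv2.imwrite("pics/c3.png",np.hstack(o)[:,:,::-1])
E
```

```text
(no output)
```

View pics/c3.png

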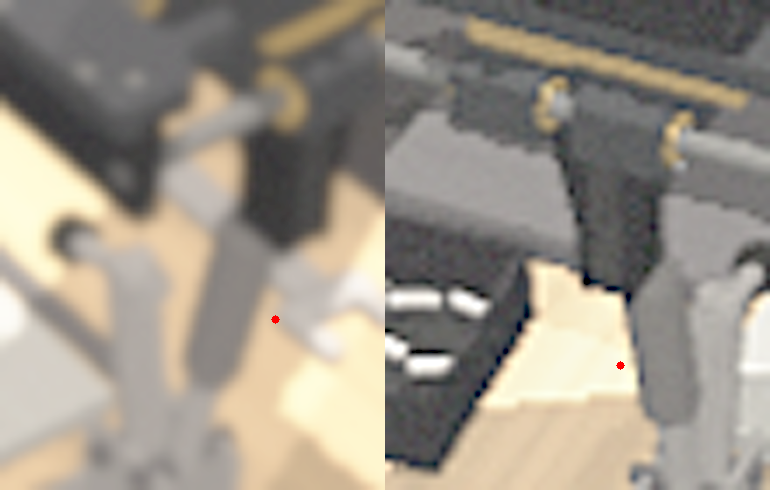

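```bash
python3 - <<'E'
from cell import bot
from h import *
S=bot.get_image("scene");D=bot.get_image("side")
print(tri([(S,(320.2,229.5)),(D,(271.4,236.1))]),bot.get_state()["tcp_pos"])
print(tri([(S,(301,207.5)),(D,(286.2,213.8))]),"vs 609.4 38.6 159.3")
print("start",proj(S,[250.6,-572,185.6]),proj(D,[250.6,-572,185.6]))
E
```

```text
[616.92493689 106.01896125 181.27165781] [614.91738108 103.34406249 149.21439675]
[610.1319066   39.90507891 192.69903733] vs 609.4 38.6 159.3
start [256.8024601   69.37744779] [478.18296242 121.04099595]
```

The fingertips triangulate about 32 mm above the reported TCP in both pictures, and the start picture agrees. So the finger passed just over the top of the handle, and the handle hasn't moved. I'll go back and work 32 mm deeper.

```bash
python3 -m handwheel '[[[0,0,0,0,0,-0.4,1],[0,0,0,-0.98,-0.02,0,1],[0,0,0,0,0,0,1],[0,0,0,0,0,0.45,1],[0,0,0,0,0,0.42,1],[0,0,0,0,0,0,1]]]'; python3 st.py 611 66 121
```

```text
t: 5.45
tcp_pos: [609.5, 44.9, 119.2]
orientation: [-2.273, -2.166, 0.004]
contact_force: [-0.4, -0.3, 0.7]
width: 0.008
finger_force: 0.0
t 5.45 [609.5  44.9 119.2] F [-0.4 -0.3  0.7] w 0.008 ff 0.0
[[0.048, 0.999, -0.003], [0.999, -0.048, -0.0], [-0.0, -0.003, -1.0]]
units to goal in tool axes [ 0.35  0.01 -0.03]
```

```bash
python3 -m handwheel '[[[0,0,0,0.18,0,0,1],[0,0,0,0.18,0,0,1],[0,0,0,0.2,0,0.03,1],[0,0,0,0.2,0,0.04,1],[0,0,0,0.2,0,0.05,1],[0,0,0,0,0,0,1]]]'; python3 st.py 614 124 98
```

```text
t: 6.2
tcp_pos: [613.4, 103.4, 113.4]
orientation: [-2.273, -2.169, 0.001]
contact_force: [-0.0, -4.3, 1.1]
width: 0.002
finger_force: 2.1
t 6.2 [613.4 103.4 113.4] F [-0.  -4.3  1.1] w 0.002 ff 2.1
[[0.047, 0.999, -0.0], [0.999, -0.047, -0.0], [-0.0, -0.0, -1.0]]
units to goal in tool axes [ 0.34 -0.01  0.26]
```

Contact is confirmed, with -4.3 N in y. I'll continue along the arc.

```bash
python3 -m handwheel '[[[0,0,0,0.18,0,0.13,1],[0,0,0,0.17,0,0.14,1],[0,0,0,0.14,0,0.18,1],[0,0,0,0.14,0,0.18,1],[0,0,0,0,0,0,1]]]'; python3 st.py 614 150 60;python3 -m handwheel '[[[0,0,0,0.09,0,0.14,1],[0,0,0,0.08,0,0.14,1],[0,0,0,0.03,0,0.1,1],[0,0,0,0,0,0,1]]]'; python3 st.py 614 155 47
```

```text
t: 6.82
tcp_pos: [614.3, 141.6, 74.8]
orientation: [-2.271, -2.168, 0.002]
contact_force: [0.1, 0.3, -0.3]
width: 0.007
finger_force: 0.0
t 6.83 [614.3 141.6  74.8] F [ 0.1  0.3 -0.3] w 0.007 ff 0.0
[[0.046, 0.999, -0.002], [0.999, -0.046, 0.001], [0.001, -0.002, -1.0]]
units to goal in tool axes [ 0.14 -0.01  0.25]
t: 7.32
tcp_pos: [615.6, 152.4, 52.5]
orientation: [-2.273, -2.167, 0.001]
contact_force: [-0.4, 0.1, 0.4]
width: 0.002
finger_force: 0.0
t 7.33 [615.6 152.4  52.5] F [-0.4  0.1  0.4] w 0.002 ff 0.0
[[0.048, 0.999, -0.001], [0.999, -0.048, -0.0], [-0.0, -0.001, -1.0]]
units to goal in tool axes [ 0.04 -0.03  0.09]
```

```bash
python3 -m handwheel '[[[0,0,0,0,0,-0.6,1],[0,0,0,0,0,-0.95,1],[0,0,0,0,0,-0.95,1],[0,0,0,0,0,-0.95,0],[0,0,0,0,0,-0.95,0],[0,0,0,0,0,-0.95,0]]]'; python3 look.py pics/c4.png; python3 st.py 482 -254 370
```

```text
t: 8.07
tcp_pos: [615.7, 152.0, 376.6]
orientation: [2.274, 2.167, 0.001]
contact_force: [0.8, 1.0, 0.4]
width: 0.26
finger_force: 0.0
t 8.18 [617.  153.3 381.3] F [ 0.1 -0.2 -0.1] w 0.353 ff 0.0
[[0.048, 0.999, 0.009], [0.999, -0.048, 0.003], [0.004, 0.009, -1.0]]
units to goal in tool axes [-6.89 -1.92  0.15]
```

View pics/c4.png

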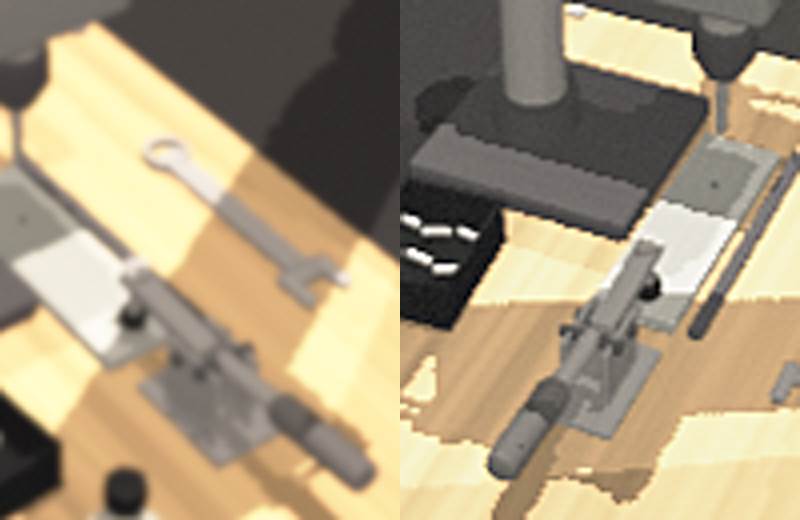

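The clamp has closed: the handle is lying level and the pad is on the plate at about scene crop (130,315). Next is the lever grip.

```bash
python3 -m handwheel '[[[0,0,0,-0.86,-0.24,0,0],[0,0,0,-0.86,-0.24,0,0],[0,0,0,-0.86,-0.24,0,0],[0,0,0,-0.86,-0.24,0,0],[0,0,0,-0.86,-0.24,0,0],[0,0,0,-0.86,-0.24,0,0],[0,0,0,-0.86,-0.24,0,0],[0,0,0,-0.86,-0.24,0,0],[0,0,0,0,0,0,0]]]'; python3 st.py 481.5 -253 266; python3 - <<'E'
from cell import bot
import cv2,numpy as np
a=bot.get_image("scene")["pixels"];b=bot.get_image("side")["pixels"]
m=np.hstack([cv2.resize(i,None,fx=4,fy=4,interpolation=cv2.INTER_CUBIC) for i in (a[30:130,220:320],b[50:150,330:430])])
m=(255*(m/255)**.6).astype(np.uint8)
cv2.imwrite("pics/g1.png",m[:,:,::-1])
E
```

```text
t: 9.3
tcp_pos: [478.9, -259.2, 373.6]
orientation: [-2.283, -2.158, 0.002]
contact_force: [0.1, 0.7, -1.5]
width: 1.002
finger_force: 0.0
t 9.3 [ 478.9 -259.2  373.6] F [ 0.1  0.7 -1.5] w 1.002 ff 0.0
[[0.056, 0.998, -0.001], [0.998, -0.056, -0.001], [-0.001, -0.001, -1.0]]
units to goal in tool axes [0.11 0.04 1.79]
```

View pics/g1.png

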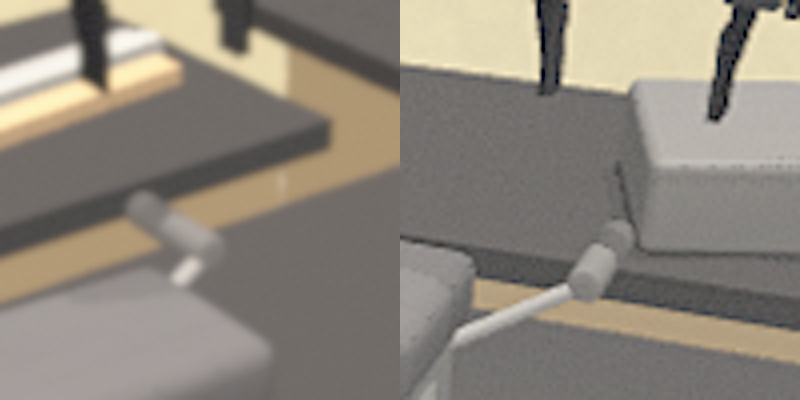

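The open fingers straddle the grip: tips at scene crop (95,90)/(237,52) and side crop (548,93)/(716,120).

```bash
python3 - <<'E'
from cell import bot
from h import *
S=bot.get_image("scene");D=bot.get_image("side")
a=tri([(S,(243.7,52.5)),(D,(367,73.2))]);b=tri([(S,(279.3,43)),(D,(409,80))])
print(a,b,(a+b)/2,bot.get_state()["tcp_pos"])
g=tri([(S,(220+145/4,30+212/4)),(D,(330+222/4,50+237/4))]);h=tri([(S,(220+210/4,30+248/4)),(D,(330+187/4,50+283/4))])
print(g,h)
E
```

```text
[ 527.39322812 -260.79548888  407.02752508] [ 430.28088421 -252.52094463  408.49330604] [ 478.83705617 -256.65821676  407.76041556] [ 481.63312176 -252.95170187  374.38844297]
[ 477.56992479 -280.9632963   313.86094443] [ 483.23572959 -211.17929616  317.32050316]
```

```bash
python3 -m handwheel '[[[0,0,0,0,0,0.6,0],[0,0,0,0,0,0.6,0],[0,0,0,0,0,0.6,0],[0,0,0,0,0,0,0],[0,0,0,0,0,0,1],[0,0,0,0,0,0,1],[0,0,0,0,0,0,1],[0,0,0,0,0,0,1],[0,0,0,0,0,0,1],[0,0,0,0,0,0,1],[0,0,0,0,0,0,1],[0,0,0,0,0,0,1]]]' 40; python3 st.py 479 -250 266
```

```text
t: 11.0
tcp_pos: [483.3, -254.4, 265.8]
orientation: [2.271, 2.166, 0.005]
contact_force: [14.0, -3.2, -9.3]
width: 0.241
finger_force: 40.0
t 11.0 [ 483.3 -254.4  265.8] F [14.  -3.2 -9.3] w 0.241 ff 40.0
[[0.047, 0.999, 0.004], [0.999, -0.047, -0.0], [-0.0, 0.004, -1.0]]
units to goal in tool axes [ 0.07 -0.08 -0.  ]
```

```bash
python3 -m handwheel '[[[0,0,0,0,-0.08,0.17,1],[0,0,0,0,-0.1,0.17,1],[0,0,0,0,-0.075,0.185,1],[0,0,0,0,-0.075,0.185,1],[0,0,0,0,0,0,1]]]'; python3 st.py
```

```text
t: 11.62
tcp_pos: [463.1, -253.3, 224.0]
orientation: [2.271, 2.165, 0.004]
contact_force: [8.4, -0.6, 2.8]
width: 0.242
finger_force: 40.0
t 11.62 [ 463.1 -253.3  224. ] F [ 8.4 -0.6  2.8] w 0.242 ff 40.0
[[0.047, 0.999, 0.005], [0.999, -0.047, -0.001], [-0.001, 0.005, -1.0]]
```

```bash
python3 -m handwheel '[[[0,0,0,0,-0.04,0.195,1],[0,0,0,0,-0.04,0.195,1],[0,0,0,0,-0.01,0.2,1],[0,0,0,0,-0.01,0.2,1],[0,0,0,0,0,0,1],[0,0,0,0,0,0,1]]]'; python3 st.py; python3 - <<'E'
from cell import bot
import cv2,numpy as np
a=bot.get_image("scene")["pixels"];b=bot.get_image("side")["pixels"]
m=np.hstack([cv2.resize(i,None,fx=5,fy=5,interpolation=cv2.INTER_CUBIC) for i in (a[150:250,220:300],b[150:250,275:355])])
cv2.imwrite("pics/d1.png",m[:,:,::-1])
E
```

```text
t: 12.38
tcp_pos: [454.8, -252.9, 176.5]
orientation: [-2.274, -2.167, 0.001]
contact_force: [-2.2, 2.2, 7.4]
width: 0.236
finger_force: 40.1
t 12.38 [ 454.8 -252.9  176.5] F [-2.2  2.2  7.4] w 0.236 ff 40.1
[[0.048, 0.999, -0.001], [0.999, -0.048, 0.0], [0.0, -0.001, -1.0]]
```

View pics/d1.png

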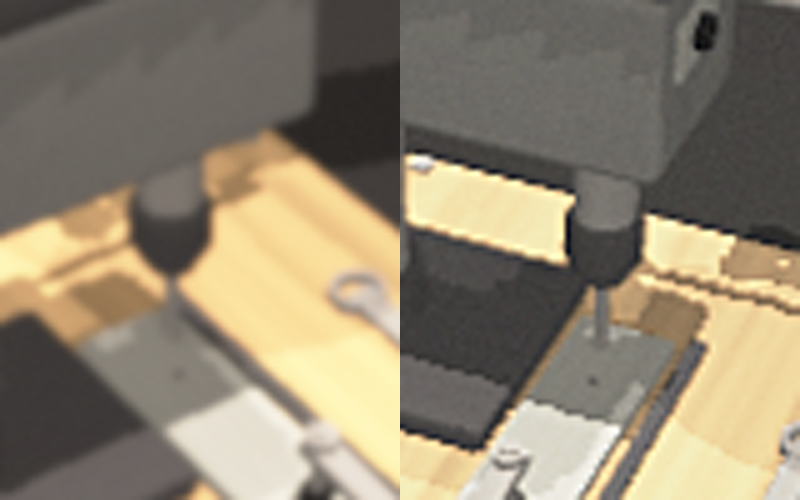

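The bit tip is at about scene (255,218) and side (315.4,219), still above the plate. By the arc the turn is about 0.59 rad, so roughly 16 mm of clearance remains.

```bash
python3 -m handwheel '[[[0,0,0,0,0.01,0.14,1],[0,0,0,0,0.01,0.14,1],[0,0,0,0,0.01,0.13,1],[0,0,0,0,0,0,1],[0,0,0,0,0,0,1]]]'; python3 st.py; python3 - <<'E'
from cell import bot
from h import *
import cv2
S=bot.get_image("scene");D=bot.get_image("side")
print("before",tri([(S,(255,218)),(D,(315.4,219))]))
for z in (28,38,43): print(z,proj(S,[598.5,-131,z]),proj(D,[598.5,-131,z]))
o=[]
for c,x,y in((S,230,190),(D,290,190)):
    o.append(cv2.resize(c["pixels"][y:y+55,x:x+50],None,fx=8,fy=8,interpolation=cv2.INTER_CUBIC))
cv2.imwrite("pics/d2.png",np.hstack(o)[:,:,::-1])
E
```

```text
t: 13.1
tcp_pos: [455.6, -252.9, 151.5]
orientation: [-2.273, -2.166, 0.002]
contact_force: [-7.0, 3.5, 8.7]
width: 0.24
finger_force: 40.1
t 13.1 [ 455.6 -252.9  151.5] F [-7.   3.5  8.7] w 0.24 ff 40.1
[[0.048, 0.999, -0.003], [0.999, -0.048, 0.001], [0.0, -0.003, -1.0]]
before [ 598.55099484 -134.01574072   45.07364773]
28 [255.53584825 222.94007435] [314.45656197 225.62257644]
38 [255.49965755 219.88847715] [314.57308203 222.72771285]
43 [255.48142388 218.35101605] [314.63178539 221.26926685]
```

View pics/d2.png

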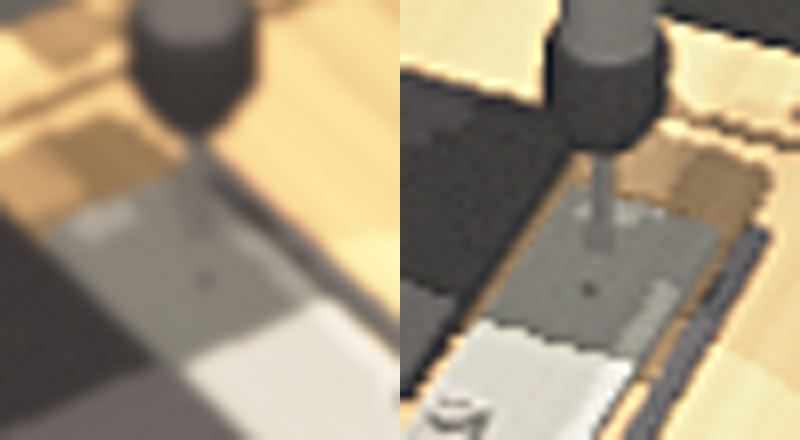

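The tip is at scene (255.4,220) and side (315,221.2), about 10 mm above the plate. That agrees with the arc (turn 0.75 rad), and the hold is steady.

```bash
python3 st.py; python3 -c "
from cell import bot
print(bot.hand_in())"
```

```text
t 13.2 [ 455.6 -252.9  151.6] F [-7.   3.7  8.4] w 0.241 ff 40.1
[[0.048, 0.999, -0.003], [0.999, -0.048, 0.001], [0.0, -0.003, -1.0]]
the job is handed in; nothing more can be done
None
```

The job is handed in after about 13 s: the clamp is closed over centre on the plate, and the gripper is holding the feed lever with the drill tip about 10 mm above the plate by lever angle and camera; the judge gave no verdict.

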